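# Sweep the used caps into the waste bay

## Task

Clear the bench of the three used red screw caps: sweep each one along the bench with your fingertips, through the open side of the yellow three-sided waste bay, until all three lie completely inside it. Do not pick up or lift any cap, and leave the clean white cap, the amber bottle and the orange carton where they stand.

Things in the scene. Friction and masses are not known exactly. Their poses are not given: they have to be found in the camera images.
- red_cap1: Used RED screw cap lying flat, open side down: a plain closed disc 36 mm across and 18 mm high, about 15 g, sliding on the bench. Origin: centre of its underside, z up.
- red_cap2: Used RED screw cap lying flat, open side down: a plain closed disc 36 mm across and 18 mm high, about 15 g, sliding on the bench. Origin: centre of its underside, z up.
- red_cap3: Used RED screw cap lying flat, open side down: a plain closed disc 36 mm across and 18 mm high, about 15 g, sliding on the bench. Origin: centre of its underside, z up.
- white_cap: Clean WHITE screw cap lying flat, open side down: a plain closed disc 36 mm across and 18 mm high, about 15 g, sliding on the bench. Origin: centre of its underside, z up. Must stay where it is.
- bay: Yellow bay fixed to the bench: 3 walls 30 mm high, 6 mm thick, no floor, open on top and on one side. Origin: on the bench, centre of the inner area, 120 mm deep (x) by 150 mm wide (y). +x points into the bay: back wall's inner face at x=+60 mm, side walls' inner faces at y=+-75 mm, running from x=-60 to +60; open mouth, no sill, on the line x=-60. It faces about world -y, the robot's right.
- amber_bottle: Amber glass bottle with a black cap, standing, 38 mm across and 70 mm high, 80 g. Origin: centre of its underside. Must stay where it is.
- carton: Orange carton 80 x 60 mm (its x, y) and 50 mm high, 150 g. Origin: centre of its underside. Must stay where it is.

How it is judged:
At the end, for the whole second after the job is handed in: All three red caps lie on the bench, at rest, inside the bay's walls with no part sticking out of the mouth by more than about 3 mm (centre at least 15 mm in from the mouth line); white cap, amber bottle and orange carton are within 20 mm of where they started, the bottle upright (x of red_cap1 in the frame of bay between -0.045 and 0.062 m and y of red_cap1 in the frame of bay between -0.077 and 0.077 m and height (world z) of each of red_cap1, red_cap2, red_cap3 below 0.022 m and linear speed of each of red_cap1, red_cap2, red_cap3 below 0.02 m/s and x of red_cap2 in the frame of bay between -0.045 and 0.062 m and y of red_cap2 in the frame of bay between -0.077 and 0.077 m and x of red_cap3 in the frame of bay between -0.045 and 0.062 m and y of red_cap3 in the frame of bay between -0.077 and 0.077 m and distance of each of white_cap, amber_bottle, carton from where it was at the start of the episode below 0.02 m and not (angle between amber_bottle's own z axis and vertical above 0.5 rad)); the robot touches nothing.
It fails at once if a red cap is lifted off the bench (underside centre above 22 mm) (height (world z) of any of red_cap1, red_cap2, red_cap3 above 0.022 m).
It fails at once if the white cap is moved by more than 20 mm (distance of white_cap from where it was at the start of the episode above 0.02 m).
It fails at once if the amber bottle is moved by more than 20 mm (distance of amber_bottle from where it was at the start of the episode above 0.02 m).
It fails at once if the orange carton is moved by more than 20 mm (distance of carton from where it was at the start of the episode above 0.02 m).
It fails at once if the amber bottle is knocked over (angle between amber_bottle's own z axis and vertical above 0.5 rad).
It also fails if it takes over 72 s, if anything falls off the work surface, if the arm or the gripper's body presses on something with over 40 N, if the wrist force passes 120 N, or if a joint passes its speed limit or range.

## Robot

A 7-joint arm with a two-finger parallel gripper is mounted at the origin on the work surface. World frame = base frame: x ahead of the robot, y to its left, z up, the work surface at z = 0. Lengths are in m, angles in rad, forces in N, time in s.
With the tool pointing down it reaches from about 0.4 to 0.875 m from the base axis. Payload 6.5 kg.
Tool frame: the origin (TCP) lies on the centre line of the jaws, within the pads' length; the fingertips stand 11 mm ahead of it and the grasp point (between the pads) lies 8 mm behind it; z points along the fingers, y is the line along which they close (so a half turn about z gives the same grasp; the last joint's range is limited). The gripper opens to 88 mm and grips with 3 to 60 N. Pads are 18 mm wide; open, the fingers measure 123 mm over their backs; the gripper's body (75 mm by 187 mm) begins 45 mm behind the grasp point.
Start: joints at [1.278, 0.536, -0.004, 1.538, 0.003, 1.067, -0.071], TCP at [0.146, -0.633, 0.25] pointing down, gripper open.
Joint ranges: [-2.7, 2.7], [-0.37, 2.16], [-1.27, 1.26], [0.24, 2.4], [-1.31, 4.45], [0.19, 1.91], [-2.76, 2.76]. Speed limits (rad/s): [2.39, 2.39, 3.14, 3.14, 3.14, 3.14, 3.14].

## Interface

Orientations are given as a unit quaternion [w, x, y, z].
In Python, from bench import sensors, viewer, ticket gives the robot as it stands.
- The arm moves only by the shell command python3 -m creep 'ROWS' [OPENING] [FORCE]. ROWS is JSON, a list that holds one entry, the list of rows, each a list of 4 numbers: the shift along the world's x, y, z in m, then the turn about the world's z in rad. A call has 1 to 8 rows; each row shifts and turns the commanded pose from where the row before left it; what a row does not reach is not made up. A row lasts 1/10 s, in which the tool goes at most 50 mm and 8.59 degrees, less where a joint would pass 70% of its speed; a pose out of reach is approached as far as the arm can. A call is refused whole if a number of a shift passes 0.05 or a number of a turn 0.15, either way. A call with a gripper value outside its range is refused whole. OPENING is the opening, from 0 (shut) to 1 (fully open), set as the call begins (- or left out, the last holds). The fingers move at their own pace and stop on an object; FORCE is the grip in N (left out, the last holds). Time passes only in rows, so rows that do not move let the fingers close. It gives the time, the measured TCP pose, the force, the opening and the grip force at its end, in the units of the state.
- sensors.sense(): the state, without advancing time (a new reading comes with each control period).
- viewer.snapshot(name): name is "side" or "top"; returns a dict with "pixels" (420x560x3 uint8, red, green, blue), "camera_matrix" (3x3 intrinsics, pixels), "world_from_camera" (4x4, takes a point from camera to world coordinates). Camera axes: x right, y down, z forward; pixel columns grow to the right and rows downward; lengths in m; the calibration is good to about 2 mm. A picture is of the moment at which its call begins. There is no depth.
- ticket.sign_off(): hands the job in; it is judged then, once.
The state is a dict: "t": time; "joint_pos": joint angles; "qd": joint speeds; "joint_efforts": joint torques, N m; "eef_pos": TCP position; "tool_rot": TCP orientation; "contact_force": force on the tool from outside, world axes, zero at the start; "ft_torque": the same for the moment, N m; "width": opening from 0.0 (shut) to 1.0 (fully open); "finger_force": force on a finger pad.
Only numpy, scipy, OpenCV 4.12 (cv2) and the standard library are available. Lean on these libraries where they do the work, as an engineer would, in place of code of your own. Each camera call takes 0.05 s, during which the arm holds its last target. There are 200 camera calls.

## Working session

There is one attempt and no reset: what is moved stays moved. The work goes in short steps, Python scripts to look and compute and a shell command to move; the robot and the scene stay as the last step left them, time stands still between calls to the robot, and variables do not carry over. Pictures are saved under pics/ and viewed, at most 10 in all, crops included, and the job is handed in when it is done.

```bash
mkdir -p pics; ls
python3 - <<'E'
from bench import sensors, viewer
import cv2, numpy as np
for n in("top","side"):
    s=viewer.snapshot(n); cv2.imwrite(f"pics/{n}0.png",s["pixels"][:,:,::-1]); np.savez(f"{n}0.npz",**s)
    print(n,np.round(s["camera_matrix"],1).tolist(),np.round(s["world_from_camera"],3).tolist())
print(sensors.sense())
E
```

```text
pics
top [[492.3, 0.0, 283.2], [0.0, 492.3, 215.6], [0.0, 0.0, 1.0]] [[0.006, -0.991, 0.136, 0.438], [-1.0, -0.008, -0.014, -0.084], [0.015, -0.136, -0.991, 1.198], [0.0, 0.0, 0.0, 1.0]]
side [[382.3, 0.0, 275.3], [0.0, 382.3, 209.5], [0.0, 0.0, 1.0]] [[0.952, -0.179, 0.248, 0.393], [-0.305, -0.51, 0.804, -0.712], [-0.017, -0.841, -0.54, 0.458], [0.0, 0.0, 0.0, 1.0]]
{'t': 0.1, 'joint_pos': array([ 1.27779016,  0.53708639, -0.00444372,  1.53870859,  0.00257943,
        1.06728875, -0.07118468]), 'qd': array([ 0.00019134, -0.00074589,  0.00019554,  0.00074043,  0.00088122,
        0.0010194 ,  0.00047968]), 'joint_efforts': array([ 3.20539650e-03, -5.72078168e+01,  9.94510688e-01, -2.52231985e+01,
       -5.60692116e-02,  1.35040493e-02,  3.30317209e-05]), 'eef_pos': array([ 0.14604958, -0.63286318,  0.24895484]), 'tool_rot': array([-7.31512746e-04,  9.93571882e-01,  1.13200544e-01, -1.28424676e-04]), 'contact_force': array([ 0.09359477,  0.4000096 , -0.08795137]), 'ft_torque': array([-0.03046819, -0.00110133,  0.03394689]), 'finger_force': 0.0, 'width': 1.0010399411937396}
```

View pics/top0.png

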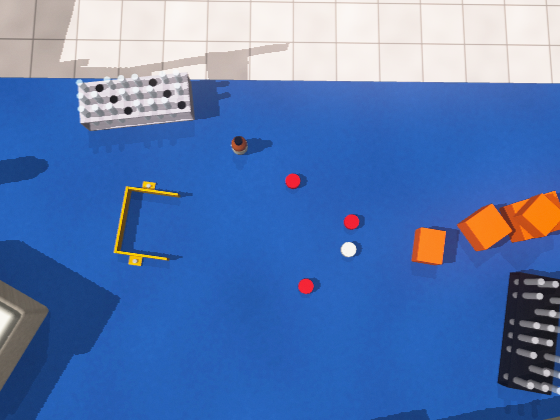

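View pics/side0.png

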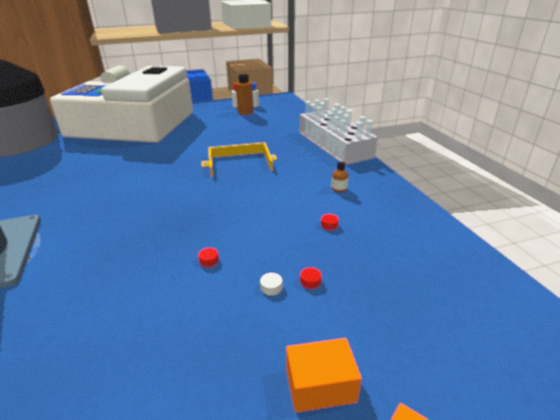

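The top view shows red caps at about (293,181), (352,222) and (306,286), and the white cap at (348,249). The bay is at (120–180, 188–260) with its mouth facing right (world −y), the bottle at (239,146) and the carton at (429,246). The side view shows the red caps at (330,222), (311,278) and (209,257).

```bash
cat > h.py <<'E'
import numpy as np, cv2
def ray(s,u,v):
    T=s["world_from_camera"]; d=T[:3,:3]@np.linalg.inv(s["camera_matrix"])@[u,v,1]; return T[:3,3],d/np.linalg.norm(d)
def plane(s,u,v,z):
    o,d=ray(s,u,v); return o+d*(z-o[2])/d[2]
def blobs(s,lo,hi,amin=60):
    h=cv2.cvtColor(np.ascontiguousarray(s["pixels"]),cv2.COLOR_RGB2HSV)
    n,l,st,c=cv2.connectedComponentsWithStats(cv2.inRange(h,np.array(lo),np.array(hi)))
    return [(c[i],st[i,4],l==i) for i in range(1,n) if st[i,4]>=amin]
def red(s): return blobs(s,(0,220,90),(6,255,255))+blobs(s,(176,220,90),(180,255,255))
def tri(a,b):
    (o,d),(p,e)=a,b; t=np.linalg.lstsq(np.c_[d,-e],p-o,rcond=None)[0]
    return (o+t[0]*d+p+t[1]*e)/2, np.linalg.norm(o+t[0]*d-p-t[1]*e)
E
python3 - <<'E'
from h import *
t=np.load("top0.npz"); s=np.load("side0.npz")
np.set_printoptions(precision=4,suppress=True)
def show(n,f):
    print(n)
    for im,k in((t,"t"),(s,"s")):
        for c,a,_ in f(im): print(k,c,a,plane(im,*c,.009))
show("red",red)
W=lambda i:blobs(i,(0,0,150),(180,60,255))
for im in(t,s):
    for c,a,_ in W(im):
        if 230<c[0]<400 and 230<c[1]<300: print("white",c,a,plane(im,*c,.009))
show("yellow",lambda i:blobs(i,(20,150,80),(32,255,255)))
show("orange",lambda i:blobs(i,(7,200,120),(16,255,255)))
# bay corners in top image
for c,a,m in blobs(t,(20,150,80),(32,255,255),150):
    p=cv2.approxPolyDP(cv2.findContours(m.astype(np.uint8),0,2)[0][0],2.5,True)[:,0]
    for q in p: print(q,plane(t,*q,.03)[:2],plane(t,*q,0.)[:2])
for (u,v),(x,y) in zip([(293,181),(352,222),(306,286),(348.5,249.5)],[(330,222),(311,278),(209,257),(271.5,284)]): print(tri(ray(t,u,v),ray(s,x,y)))
print("bottle",plane(t,239,140,.07), tri(ray(t,238,140),ray(s,341,166)))
E
```

```text
red
t [293.0145 179.6377] 69 [ 0.691  -0.1237  0.009 ]
s [329.4578 220.    ] 83 [ 0.6927 -0.1193  0.009 ]
s [309.9226 276.1131] 168 [ 0.5905 -0.2635  0.009 ]
white [348.082  249.0164] 183 [ 0.521  -0.2576  0.009 ]
white [270.5328 281.9544] 351 [ 0.5226 -0.2554  0.009 ]
yellow
t [138.2773 222.2692] 613 [0.5823 0.2509 0.009 ]
s [238.887  151.6279] 602 [0.594 0.282 0.009]
orange
t [534.1889 216.439 ] 1975 [ 0.6042 -0.7164  0.009 ]
t [484.8973 228.0155] 1421 [ 0.5747 -0.5932  0.009 ]
t [428.8639 245.4219] 948 [ 0.5311 -0.4542  0.009 ]
s [322.7447 392.0907] 1665 [ 0.5263 -0.4635  0.009 ]
[144 181] [0.6799 0.2359] [0.6861 0.2441]
[142 188] [0.6627 0.2399] [0.6685 0.2482]
[126 187] [0.6648 0.2783] [0.6706 0.2876]
[114 251] [0.511  0.2989] [0.5129 0.3088]
[129 254] [0.5042 0.2634] [0.5059 0.2723]
[129 263] [0.483  0.2623] [0.4842 0.2712]
[138 265] [0.4785 0.241 ] [0.4795 0.2494]
[142 256] [0.4997 0.2326] [0.5013 0.2407]
[166 258] [0.4953 0.176 ] [0.4968 0.1827]
[116 250] [0.5134 0.2944] [0.5153 0.3041]
[127 189] [0.66   0.2757] [0.6657 0.2849]
[177 195] [0.6464 0.1555] [0.6517 0.1616]
[154 190] [0.6581 0.211 ] [0.6637 0.2186]
[154 183] [0.6752 0.2117] [0.6813 0.2193]
(array([ 0.6897, -0.1243,  0.0075]), np.float64(0.0037853864975223427))
(array([ 0.5886, -0.2684,  0.0092]), np.float64(0.00344401024452513))
(array([ 0.4335, -0.1558,  0.0084]), np.float64(0.003429683106052787))
(array([ 0.5215, -0.2591,  0.0076]), np.float64(0.0031570325617205058))
bottle [0.7722 0.0061 0.07  ] (array([0.7763, 0.009 , 0.0595]), np.float64(0.0020890050983552485))
```

Run:
```python
import cv2
a=cv2.imread("pics/top0.png")[120:300,100:460]; cv2.imwrite("pics/crop.png",cv2.resize(a,None,fx=2.2,fy=2.2,interpolation=cv2.INTER_CUBIC))
```

```text
(no output)
```

View pics/crop.png

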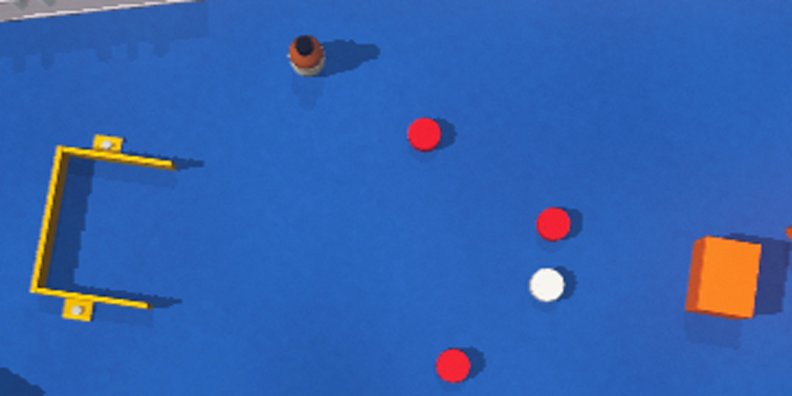

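The crop matches the measurements. The bay's centre is at about (0.58, 0.225), with its axis 83° from world x. I'll push each cap with the fingers about 22 mm apart, so it sits between two contact points, starting with cap B at (0.589, −0.266).

```bash
python3 -m creep '[[[0.037,0.027,0,0.112],[0.037,0.027,0,0.112],[0.037,0.027,0,0.112],[0.037,0.027,0,0.112],[0.037,0.027,0,0.112],[0.037,0.027,0,0.112],[0.037,0.027,0,0.112],[0.037,0.027,0,0.112]]]' 0.25
python3 -m creep '[[[0.037,0.027,-0.01,0.112],[0.037,0.027,-0.03,0.112],[0.037,0.027,-0.03,0.112],[0.036,0.027,-0.03,0.112],[0,0,0,0],[0,0,0,0]]]'
python3 -c "
from bench import sensors;print(sensors.sense())"
```

```text
t: 0.9
eef_pos: [0.4432, -0.416, 0.2495]
tool_rot: [-0.0, 0.845, 0.534, -0.0]
contact_force: [0.6, -0.0, -0.6]
width: 0.297
finger_force: 0.0
t: 1.5
eef_pos: [0.5799, -0.3148, 0.1558]
tool_rot: [-0.001, 0.707, 0.708, -0.0]
contact_force: [-0.1, -0.6, 0.6]
width: 0.249
finger_force: 0.0
{'t': 1.5, 'joint_pos': array([ 0.68077764,  0.68879706, -0.37622604,  1.56090732,  0.29039937,
        0.95017039,  0.21347276]), 'qd': array([ 0.03654995, -0.03841784,  0.03638191, -0.00824513,  0.00433643,
        0.00142879, -0.001163  ]), 'joint_efforts': array([-2.76115850e+00, -5.90662515e+01, -7.02872291e+00, -2.17387784e+01,
       -2.35116240e-01, -5.48881595e-02,  3.04957945e-02]), 'eef_pos': array([ 0.57987174, -0.31480505,  0.15583476]), 'tool_rot': array([-1.28670972e-03,  7.06612707e-01,  7.07599308e-01, -2.13066750e-04]), 'contact_force': array([-0.12354539, -0.58054697,  0.58298983]), 'ft_torque': array([-0.09799852, -0.06421381, -0.01671742]), 'finger_force': 0.0, 'width': 0.24919273888507945}
```

```bash
python3 -m creep '[[[0.009,0,-0.04,0],[0,0,-0.04,0],[0,0,-0.03,0],[0,0,-0.015,0],[0,0,-0.012,0],[0,0,0,0]]]'
python3 - <<'E'
from h import *
from bench import viewer
a=[]
for n in("top","side"):
    s=viewer.snapshot(n); a.append(s["pixels"][120:340,180:460] if n=="top" else s["pixels"][150:370,150:430])
cv2.imwrite("pics/a.png",cv2.resize(np.hstack(a)[:,:,::-1],(800,314)))
E
```

```text
t: 2.1
eef_pos: [0.5884, -0.3168, 0.0199]
tool_rot: [-0.0, 0.708, 0.707, -0.0]
contact_force: [-0.5, 1.1, 1.0]
width: 0.249
finger_force: 0.0
```

View pics/a.png

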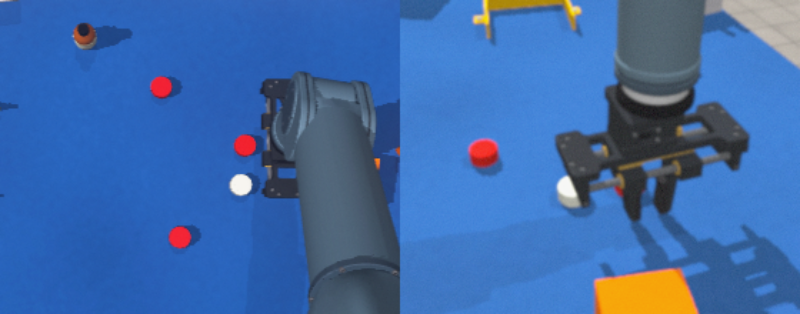

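The fingers are down behind red cap B at crop pixel (245,145), centred on it. The white cap at (240,184) is clear. Now I push B.

```bash
python3 -m creep '[[[0,0.004,-0.002,0],[0,0.006,-0.001,0],[0,0.008,0,0],[0,0.01,0,0],[0,0.01,0,0],[0,0.01,0,0],[0,0.01,0,0],[0,0.01,0,0]]]'
python3 -m creep '[[[0.001,0.012,0,0],[0,0.012,0,0],[0.001,0.012,0,0],[0,0.012,0,0],[0.001,0.012,0,0],[0,0.012,0,0],[0.001,0.012,0,0],[0,0.012,0,0]]]'
python3 - <<'E'
from h import *
from bench import viewer
for n in("top","side"):
    s=viewer.snapshot(n)
    for c,a,_ in blobs(s,(0,200,70),(6,255,255),20)+blobs(s,(175,200,70),(180,255,255),20): print(n,c.round(),a,plane(s,*c,.009).round(3))
    if n=="top": cv2.imwrite("pics/b.png",s["pixels"][60:340,60:460,::-1])
E
```

```text
t: 3.0
eef_pos: [0.589, -0.247, 0.0172]
tool_rot: [-0.0, 0.707, 0.707, 0.0]
contact_force: [-0.1, 0.6, 0.8]
width: 0.249
finger_force: 0.1
t: 3.8
eef_pos: [0.5932, -0.1511, 0.0172]
tool_rot: [0.0, 0.707, 0.707, 0.0]
contact_force: [-0.9, -0.3, 0.0]
width: 0.249
finger_force: 0.1
top [289. 220.] 20 [ 0.59  -0.115  0.009]
top [303. 286.] 95 [ 0.431 -0.148  0.009]
side [329. 222.] 150 [ 0.69  -0.124  0.009]
side [289. 230.] 86 [ 0.601 -0.126  0.009]
side [208. 257.] 220 [ 0.434 -0.156  0.009]
```

View pics/b.png

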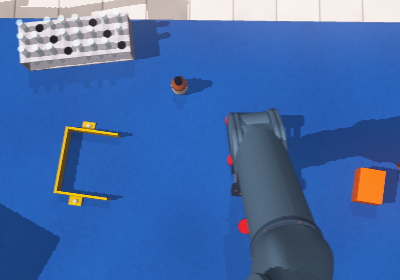

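Cap B rides in front of the fingers at crop pixel (229,160), and the other objects haven't moved. I'll carry on into the bay.

```bash
python3 -m creep '[[[0.001,0.012,0,0],[0,0.012,0,0],[0.001,0.012,0,0],[0,0.012,0,0],[0.001,0.012,0,0],[0,0.012,0,0],[0.001,0.012,0,0],[0,0.012,0,0]]]'
python3 -m creep '[[[0.001,0.012,0,0],[0,0.012,0,0],[0.001,0.012,0,0],[0,0.012,0,0],[0.001,0.012,0,0],[0,0.012,0,0],[0.001,0.012,0,0],[0,0.012,0,0]]]'
python3 -m creep '[[[0.001,0.012,0,0],[0,0.012,0,0],[0.001,0.012,0,0],[0,0.012,0,0],[0.001,0.012,0,0],[0,0.012,0,0],[0.001,0.012,0,0],[0,0.012,0,0]]]'
python3 - <<'E'
from h import *
from bench import viewer
for n in("top","side"):
    s=viewer.snapshot(n)
    for c,a,_ in blobs(s,(0,200,70),(6,255,255),20)+blobs(s,(175,200,70),(180,255,255),20): print(n,c.round(),a,plane(s,*c,.009).round(3))
E
```

```text
t: 4.7
eef_pos: [0.5972, -0.055, 0.0172]
tool_rot: [0.0, 0.707, 0.707, 0.0]
contact_force: [-0.5, -0.8, -0.1]
width: 0.25
finger_force: 0.0
t: 5.5
eef_pos: [0.6011, 0.041, 0.0172]
tool_rot: [0.0, 0.707, 0.707, 0.0]
contact_force: [-0.4, -0.6, 0.2]
width: 0.25
finger_force: 0.0
t: 6.3
eef_pos: [0.6052, 0.1369, 0.0172]
tool_rot: [0.0, 0.707, 0.707, 0.0]
contact_force: [-0.4, 0.2, 0.5]
width: 0.248
finger_force: 0.0
top [292. 180.] 154 [ 0.689 -0.122  0.009]
top [306. 286.] 165 [ 0.432 -0.155  0.009]
side [255. 168.] 48 [0.61  0.163 0.009]
side [329. 222.] 150 [ 0.69  -0.124  0.009]
side [208. 257.] 216 [ 0.434 -0.155  0.009]
```

```bash
python3 -m creep '[[[0.001,0.012,0,0],[0,0.012,0,0],[0.001,0.012,0,0],[0,0.012,0,0],[0,0.012,0,0],[0,0.012,0,0],[0,0.008,0,0],[0,0.005,0,0]]]'
python3 -m creep '[[[0,-0.01,0,0],[0,-0.03,0,0],[0,-0.04,0.01,0],[0,-0.04,0.04,0],[0,-0.04,0.04,0],[0.01,-0.04,0.02,0.06],[0.02,-0.04,0,0.06],[0.02,-0.04,0,0.06]]]'
python3 -m creep '[[[0.02,-0.04,0,0.06],[0.02,-0.04,0,0.06],[0.01,-0.03,0,0.06],[0,-0.03,0,0.024],[0,0,0,0],[0,0,0,0]]]'
python3 - <<'E'
from h import *
from bench import viewer
for n in("top","side"):
    s=viewer.snapshot(n)
    for c,a,_ in blobs(s,(0,200,70),(6,255,255),20)+blobs(s,(175,200,70),(180,255,255),20): print(n,c.round(),a,plane(s,*c,.009).round(3))
E
```

```text
t: 7.2
eef_pos: [0.6069, 0.2222, 0.0172]
tool_rot: [-0.0, 0.707, 0.707, 0.0]
contact_force: [-0.4, -0.0, -0.5]
width: 0.248
finger_force: 0.1
t: 8.0
eef_pos: [0.6573, -0.0537, 0.1192]
tool_rot: [0.001, 0.64, 0.768, -0.0]
contact_force: [1.0, 0.8, -0.2]
width: 0.247
finger_force: 0.0
t: 8.6
eef_pos: [0.7059, -0.1919, 0.1174]
tool_rot: [-0.0, 0.561, 0.828, -0.001]
contact_force: [0.3, 1.0, -0.2]
width: 0.25
finger_force: 0.0
top [293. 181.] 162 [ 0.689 -0.122  0.009]
top [140. 213.] 149 [0.606 0.247 0.009]
top [306. 286.] 165 [ 0.432 -0.155  0.009]
side [246. 155.] 76 [0.608 0.249 0.009]
side [329. 222.] 153 [ 0.69  -0.125  0.009]
side [208. 257.] 216 [ 0.434 -0.156  0.009]
```

```bash
python3 -m creep '[[[0.005,0.01,-0.03,0],[0,0.007,-0.03,0],[0,0,-0.025,0],[0,0,-0.015,0],[0,0,0,0]]]'
python3 -m creep '[[[-0.002,0.004,0,0],[-0.003,0.007,0,0],[-0.004,0.01,0,0],[-0.0045,0.011,0,0],[-0.0045,0.011,0,0],[-0.0045,0.011,0,0],[-0.0045,0.011,0,0],[-0.0045,0.011,0,0]]]'
python3 - <<'E'
from h import *
from bench import viewer
for n in("top","side"):
    s=viewer.snapshot(n)
    for c,a,_ in blobs(s,(0,200,70),(6,255,255),20)+blobs(s,(175,200,70),(180,255,255),20): print(n,c.round(),a,plane(s,*c,.009).round(3))
    if n=="top": cv2.imwrite("pics/c.png",s["pixels"][60:340,60:460,::-1])
E
```

```text
t: 9.2
eef_pos: [0.7103, -0.1715, 0.0157]
tool_rot: [-0.002, 0.559, 0.829, -0.001]
contact_force: [-0.8, 0.4, 0.1]
width: 0.25
finger_force: 0.0
t: 10.0
eef_pos: [0.6801, -0.0957, 0.0179]
tool_rot: [-0.0, 0.559, 0.829, -0.0]
contact_force: [-0.0, 0.2, -0.1]
width: 0.252
finger_force: 0.1
top [140. 213.] 148 [0.606 0.247 0.009]
side [247. 156.] 76 [0.608 0.249 0.009]
side [208. 257.] 218 [ 0.434 -0.156  0.009]
```

View pics/c.png

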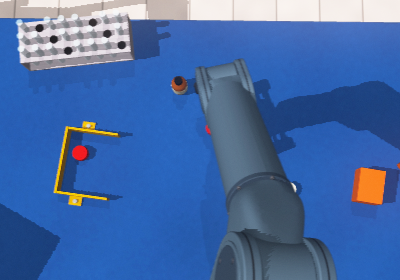

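Cap B is inside the bay at crop pixel (80,153). Cap A is held in front of the fingers at (208,129), and the bottle at (179,85) is untouched. I'll continue the push.

```bash
python3 -m creep '[[[-0.0045,0.011,0,0],[-0.0045,0.011,0,0],[-0.0045,0.011,0,0],[-0.0045,0.011,0,0],[-0.0045,0.011,0,0],[-0.0045,0.011,0,0],[-0.0045,0.011,0,0],[-0.0045,0.011,0,0]]]'
python3 -m creep '[[[-0.0045,0.011,0,0],[-0.0045,0.011,0,0],[-0.0045,0.011,0,0],[-0.0045,0.011,0,0],[-0.0045,0.011,0,0],[-0.0045,0.011,0,0],[-0.0045,0.011,0,0],[-0.0045,0.011,0,0]]]'
python3 - <<'E'
from h import *
from bench import viewer
for n in("top","side"):
    s=viewer.snapshot(n)
    for c,a,_ in blobs(s,(0,200,70),(6,255,255),15)+blobs(s,(175,200,70),(180,255,255),15): print(n,c.round(),a,plane(s,*c,.009).round(3))
E
```

```text
t: 10.9
eef_pos: [0.6441, -0.0078, 0.0179]
tool_rot: [0.0, 0.559, 0.829, 0.0]
contact_force: [-0.6, -0.1, -0.2]
width: 0.249
finger_force: 0.0
t: 11.7
eef_pos: [0.6081, 0.0801, 0.0179]
tool_rot: [0.0, 0.559, 0.829, 0.0]
contact_force: [0.6, -0.4, 0.0]
width: 0.255
finger_force: 0.0
top [139. 213.] 70 [0.605 0.25  0.009]
top [141. 212.] 100 [0.607 0.246 0.009]
top [306. 286.] 165 [ 0.432 -0.155  0.009]
side [208. 257.] 216 [ 0.434 -0.156  0.009]
```

```bash
python3 -m creep '[[[-0.0045,0.011,0,0],[-0.0045,0.011,0,0],[-0.0045,0.011,0,0],[-0.0045,0.011,0,0],[-0.0045,0.011,0,0],[-0.0045,0.011,0,0],[-0.0045,0.011,0,0],[-0.0045,0.011,0,0]]]'
python3 -m creep '[[[-0.004,0.011,0,0],[-0.003,0.011,0,0],[0,0.008,0,0],[0,0.004,0,0],[0.004,-0.01,0,0],[0.01,-0.025,0,0],[0.014,-0.035,0.01,0],[0.014,-0.035,0.03,0]]]'
python3 -m creep '[[[0,-0.04,0.03,-0.08],[-0.02,-0.04,0.03,-0.09],[-0.03,-0.04,0,-0.09],[-0.03,-0.04,0,-0.09],[-0.03,-0.04,0,-0.09],[-0.03,-0.04,0,-0.09],[-0.03,-0.03,0,-0.09],[-0.01,-0.02,0,-0.08]]]'
python3 -m creep '[[[0,0,0,0]]]'
python3 - <<'E'
from h import *
from bench import viewer
for n in("top","side"):
    s=viewer.snapshot(n)
    for c,a,_ in blobs(s,(0,200,70),(6,255,255),15)+blobs(s,(175,200,70),(180,255,255),15): print(n,c.round(),a,plane(s,*c,.009).round(3))
E
```

```text
t: 12.6
eef_pos: [0.5721, 0.1682, 0.0179]
tool_rot: [0.0, 0.559, 0.829, -0.0]
contact_force: [0.0, -0.8, 0.5]
width: 0.25
finger_force: 0.0
t: 13.4
eef_pos: [0.6061, 0.0928, 0.0559]
tool_rot: [-0.002, 0.559, 0.829, -0.002]
contact_force: [1.0, 0.4, -0.4]
width: 0.249
finger_force: 0.0
t: 14.2
eef_pos: [0.4248, -0.1949, 0.1156]
tool_rot: [-0.0, 0.812, 0.583, -0.002]
contact_force: [0.9, 0.5, -0.3]
width: 0.249
finger_force: 0.0
t: 14.3
eef_pos: [0.4272, -0.1951, 0.1159]
tool_rot: [0.001, 0.812, 0.583, -0.001]
contact_force: [1.6, 0.4, -0.2]
width: 0.249
finger_force: 0.0
top [136. 211.] 16 [0.61  0.259 0.009]
top [140. 213.] 139 [0.606 0.247 0.009]
top [148. 233.] 161 [0.556 0.226 0.009]
top [306. 286.] 166 [ 0.432 -0.154  0.009]
side [246. 153.] 34 [0.611 0.263 0.009]
side [208. 257.] 215 [ 0.433 -0.156  0.009]
```

```bash
python3 -m creep '[[[-0.005,-0.005,-0.03,0],[-0.005,-0.003,-0.03,0],[0,0,-0.025,0],[0,0,-0.013,0],[0,0,0,0]]]'
python3 -m creep '[[[0.001,0.004,0,0],[0.002,0.007,0,0],[0.003,0.01,0,0],[0.0035,0.011,0,0],[0.0035,0.011,0,0],[0.0035,0.011,0,0],[0.0035,0.011,0,0],[0.0035,0.011,0,0]]]'
python3 - <<'E'
from h import *
from bench import viewer
for n in("top","side"):
    s=viewer.snapshot(n)
    for c,a,_ in blobs(s,(0,200,70),(6,255,255),15)+blobs(s,(175,200,70),(180,255,255),15): print(n,c.round(),a,plane(s,*c,.009).round(3))
E
```

```text
t: 14.9
eef_pos: [0.4193, -0.1973, 0.0165]
tool_rot: [-0.001, 0.809, 0.588, -0.0]
contact_force: [0.3, 0.6, 0.9]
width: 0.251
finger_force: 0.0
t: 15.7
eef_pos: [0.4428, -0.1218, 0.0178]
tool_rot: [-0.0, 0.809, 0.587, -0.0]
contact_force: [-0.1, -0.8, -0.5]
width: 0.253
finger_force: 0.1
top [137. 211.] 20 [0.609 0.255 0.009]
top [140. 213.] 137 [0.606 0.247 0.009]
top [148. 233.] 168 [0.556 0.226 0.009]
side [247. 155.] 73 [0.609 0.25  0.009]
side [231. 162.] 70 [0.558 0.225 0.009]
side [210. 237.] 121 [ 0.447 -0.096  0.009]
```

```bash
python3 -m creep '[[[0.0035,0.011,0,0],[0.0035,0.011,0,0],[0.0035,0.011,0,0],[0.0035,0.011,0,0],[0.0035,0.011,0,0],[0.0035,0.011,0,0],[0.0035,0.011,0,0],[0.0035,0.011,0,0]]]'
python3 -m creep '[[[0.0035,0.011,0,0],[0.0035,0.011,0,0],[0.0035,0.011,0,0],[0.0035,0.011,0,0],[0.0035,0.011,0,0],[0.0035,0.011,0,0],[0.0035,0.011,0,0],[0.0035,0.011,0,0]]]'
python3 - <<'E'
from h import *
from bench import viewer
for n in("top","side"):
    s=viewer.snapshot(n)
    for c,a,_ in blobs(s,(0,200,70),(6,255,255),15)+blobs(s,(175,200,70),(180,255,255),15): print(n,c.round(),a,plane(s,*c,.009).round(3))
E
```

```text
t: 16.6
eef_pos: [0.4707, -0.034, 0.0177]
tool_rot: [-0.0, 0.81, 0.587, -0.0]
contact_force: [0.7, 0.0, 0.6]
width: 0.247
finger_force: 0.0
t: 17.4
eef_pos: [0.4987, 0.054, 0.0177]
tool_rot: [0.0, 0.81, 0.587, -0.0]
contact_force: [0.1, 0.4, 0.6]
width: 0.25
finger_force: 0.0
top [139. 214.] 75 [0.604 0.251 0.009]
top [148. 234.] 78 [0.554 0.227 0.009]
top [141. 212.] 91 [0.609 0.245 0.009]
top [148. 230.] 53 [0.565 0.226 0.009]
top [148. 238.] 33 [0.544 0.225 0.009]
side [221. 190.] 75 [0.504 0.08  0.009]
```

```bash
python3 -m creep '[[[0.0035,0.011,0,0],[0.0035,0.011,0,0],[0.0035,0.011,0,0],[0.0035,0.011,0,0],[0.0035,0.011,0,0],[0.0035,0.011,0,0],[0.0035,0.011,0,0],[0.0035,0.011,0,0]]]'
python3 -m creep '[[[0.0035,0.011,0,0],[0.0035,0.011,0,0],[0.003,0.008,0,0],[0.001,0.004,0,0],[-0.003,-0.01,0,0],[-0.008,-0.025,0,0],[-0.01,-0.035,0.01,0],[-0.01,-0.035,0.03,0]]]'
python3 -m creep '[[[0,-0.04,0.04,0],[0,-0.04,0.04,0],[0,-0.04,0.02,0],[0,-0.04,0,0],[0,-0.04,0,0],[0,-0.03,0,0],[0,0,0,0],[0,0,0,0]]]'
python3 - <<'E'
from h import *
from bench import viewer
u=np.array([.125,.992]); v=np.array([-.992,.125])
for n in("top","side"):
    s=viewer.snapshot(n)
    for c,a,_ in blobs(s,(0,200,70),(6,255,255),15)+blobs(s,(175,200,70),(180,255,255),15):
        p=plane(s,*c,.009)[:2]; d=p-[.5795,.225]; print(n,c.round(),a,p.round(3),"bay",(d@u).round(3),(d@v).round(3))
    if n=="top": cv2.imwrite("pics/d.png",s["pixels"][60:340,60:460,::-1])
E
```

```text
t: 18.3
eef_pos: [0.5267, 0.1421, 0.0177]
tool_rot: [0.0, 0.81, 0.587, -0.0]
contact_force: [-0.4, -0.4, 0.0]
width: 0.248
finger_force: 0.1
t: 19.1
eef_pos: [0.5035, 0.0673, 0.0562]
tool_rot: [-0.001, 0.81, 0.587, -0.003]
contact_force: [1.1, -1.5, 0.5]
width: 0.251
finger_force: 0.0
t: 19.9
eef_pos: [0.5052, -0.1518, 0.1482]
tool_rot: [-0.0, 0.81, 0.586, -0.0]
contact_force: [0.5, 0.9, 0.0]
width: 0.249
finger_force: 0.0
top [140. 212.] 135 [0.606 0.247] bay 0.025 -0.024
top [152. 235.] 329 [0.551 0.216] bay -0.012 0.027
side [245. 157.] 33 [0.602 0.24 ] bay 0.018 -0.021
side [232. 159.] 43 [0.566 0.243] bay 0.016 0.016
```

View pics/d.png

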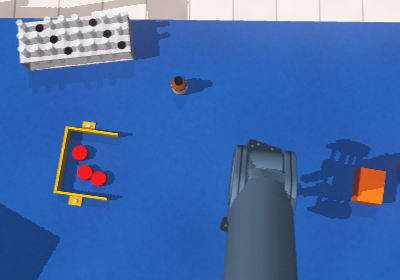

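All three caps are in the bay, at crop pixels (80,153), (85,172) and (98,178). The last is only about 10 mm inside the limit, so I'll nudge it a little deeper.

```bash
python3 -m creep '[[[0,0.04,0,0],[0.002,0.05,0,0],[0.002,0.05,-0.01,0],[0.003,0.05,-0.03,0],[0.003,0.05,-0.04,0],[0,0.01,-0.035,0],[0,0,-0.013,0],[0,0,0,0]]]'
python3 -m creep '[[[0.0035,0.011,0,0],[0.0035,0.011,0,0],[0.0035,0.011,0,0],[0.0035,0.011,0,0],[0.0035,0.011,0,0],[0.0035,0.011,0,0],[0,0,0,0]]]'
```

```text
t: 20.8
eef_pos: [0.5135, 0.0799, 0.0324]
tool_rot: [-0.001, 0.809, 0.588, -0.002]
contact_force: [-0.5, -0.6, 0.2]
width: 0.253
finger_force: 0.0
t: 21.5
eef_pos: [0.5368, 0.1487, 0.0339]
tool_rot: [-0.0, 0.809, 0.588, 0.001]
contact_force: [0.7, 0.7, -0.2]
width: 0.254
finger_force: 0.0
```

```bash
python3 -m creep '[[[0,0,-0.01,0],[0,0,-0.006,0],[0,0,0,0],[0.001,0.01,0,0],[0.001,0.01,0,0],[0.001,0.01,0,0],[0.001,0.008,0,0],[0.001,0.004,0,0]]]'
python3 -m creep '[[[-0.003,-0.01,0,0],[-0.008,-0.025,0,0],[-0.01,-0.035,0,0],[-0.01,-0.035,0.02,0],[0,-0.04,0.04,0],[0,-0.04,0.04,0],[0,-0.04,0.02,0],[0,-0.05,0,0]]]'
python3 -m creep '[[[-0.02,-0.04,0,0],[-0.02,-0.05,0,0],[-0.02,-0.05,0.03,0],[0,-0.05,0.03,0],[0,-0.05,0,0],[0,-0.05,0,0],[0,0,0,0],[0,0,0,0]]]'
python3 - <<'E'
from h import *
from bench import viewer
u=np.array([.125,.992]); v=np.array([-.992,.125])
for n in("top","side"):
    s=viewer.snapshot(n)
    for c,a,_ in blobs(s,(0,200,70),(6,255,255),15)+blobs(s,(175,200,70),(180,255,255),15):
        p=plane(s,*c,.009)[:2]; d=p-[.5795,.225]; print(n,c.round(),a,p.round(3),"bay",(d@u).round(3),(d@v).round(3))
    for c,a,_ in blobs(s,(0,0,150),(180,60,255)):
        if 230<c[0]<400 and 230<c[1]<300: print("white",c,a,plane(s,*c,.009))
    for c,a,_ in blobs(s,(7,200,120),(16,255,255),500): print("orange",n,c,a)
    if n=="top": cv2.imwrite("pics/e.png",s["pixels"][60:340,60:460,::-1])
E
```

```text
t: 22.3
eef_pos: [0.5413, 0.1899, 0.018]
tool_rot: [-0.0, 0.809, 0.588, 0.0]
contact_force: [-0.3, -0.7, 0.6]
width: 0.253
finger_force: 0.1
t: 23.1
eef_pos: [0.5116, -0.0792, 0.1316]
tool_rot: [0.002, 0.809, 0.587, 0.002]
contact_force: [0.9, -0.3, 0.2]
width: 0.252
finger_force: 0.0
t: 23.9
eef_pos: [0.4537, -0.349, 0.1781]
tool_rot: [-0.0, 0.811, 0.585, -0.0]
contact_force: [0.6, 0.8, 0.8]
width: 0.249
finger_force: 0.0
top [137. 212.] 38 [0.606 0.255] bay 0.033 -0.023
top [137. 229.] 47 [0.566 0.254] bay 0.027 0.017
top [141. 213.] 123 [0.606 0.247] bay 0.025 -0.024
top [148. 234.] 276 [0.553 0.226] bay -0.002 0.026
white [348.08196721 249.01639344] 183 [ 0.52101748 -0.25755179  0.009     ]
orange top [534.55268704 215.50632244] 1898
orange top [485.71990916 226.80393641] 1321
side [249. 155.] 32 [0.616 0.249] bay 0.028 -0.033
white [270.73039216 282.99754902] 408 [ 0.52218272 -0.25789255  0.009     ]
orange side [322.10810811 392.41201201] 1665
```

View pics/e.png

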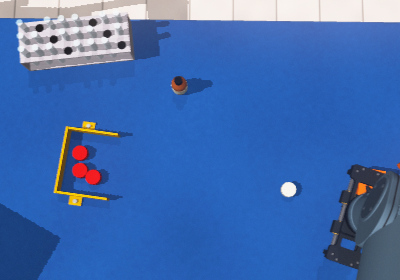

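The three red caps lie well inside the bay at crop pixels (80,153), (80,170) and (93,177). The white cap at (288,189), the bottle at (179,85) and the carton (side view) are where they started, so I'm handing in.

```bash
python3 -c "
from bench import ticket;print(ticket.sign_off())"
```

```text
the job is handed in; nothing more can be done
None
```

I swept all three red caps into the bay without lifting any, the last camera check showed the white cap, bottle and carton where they started, and I handed the job in at about 24 s (no verdict was shown).

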